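# Lean a coated test panel on the exposure rack

## Task

Lift the blue test panel out of the wooden stand and set it down gently on the white rack: foot on the black rubber strip between the orange stop and the steel bar, the upper part leaning back against the bar at about 20 degrees from upright. It should sit square to the bar and centred along it, and stay put without sliding when you let go. Do not disturb the red and yellow panels or the amber jar.

Things in the scene. Friction and masses are not known exactly. Their poses are not given: they have to be found in the camera images.
- panel_blue: the BLUE panel to be moved: coated metal corrosion-test panel, 100 mm wide (its y), 150 mm high (its z), 8 mm thick (its x), 0.2 to 0.45 kg, the same on both faces; origin at the centre of its lower edge face, z up its height. It starts upright, loose in one of the three slots of the stand.
- panel_blue_top (a point): centre of the blue panel's upper edge, 150 mm up its z from its origin
- panel_red: RED panel, leave it in the stand: coated metal corrosion-test panel, 100 mm wide (its y), 150 mm high (its z), 8 mm thick (its x), 0.2 to 0.45 kg, the same on both faces; origin at the centre of its lower edge face, z up its height
- panel_yellow: YELLOW panel, leave it in the stand: coated metal corrosion-test panel, 100 mm wide (its y), 150 mm high (its z), 8 mm thick (its x), 0.2 to 0.45 kg, the same on both faces; origin at the centre of its lower edge face, z up its height
- jar: closed amber jar with a black cap, 60 mm across, 95 mm high, loose, leave it alone; origin at the centre of its underside, z up
- stand: pale wooden stand, fixed, 190 (its x) by 120 (its y) mm, overall 37 mm high, origin at the centre of its underside. Three slots run along its y at x = -75, 0 and +75 mm; each is 12 mm wide and 25 mm deep with its floor 12 mm above the origin, so a panel in it reaches 162 mm above the table. Which panel is in which slot varies.
- rack: exposure rack, fixed: white base 120 (its x) by 180 (its y) by 12 mm; origin at the centre of its underside, on the table, z up. Along its y run a black rubber foot strip (top 14 mm above the origin, x -26 to +24 mm), an orange stop rib (inner face at x = +24 mm, top at 24 mm) and, on the -x side, a steel bar (rack_bar) that the panel leans against
- rack_foot (a point): the point on the rubber strip (rack x = +7 mm, y = 0, height 14 mm) where the middle of the panel's lower edge belongs: the panel then leans about 20 degrees to the rack's -x, on the bar. With its foot against the stop it leans about 27 degrees; nearer the bar it stands steeper, 10 degrees at x = -7 mm
- rack_bar (a point): middle of the rack's steel bar, on its axis: rack x = -30 mm, y = 0, 95 mm above the rack's origin; the bar is 10 mm thick, runs along the rack's y on end posts at y = +-78 mm; nothing stands above it
Mind the look-alikes: they are no part of the job. What is shaped like the rack but pink or turquoise is not meant. Several things have the shape of the panel_blue; the one meant has the colours described above.

How it is judged:
By the outcome, as a careful person would: the job done as asked, in the order asked, and still so for the second after the job is handed in, with the robot touching nothing.
It also fails if it takes over 42 s, if anything falls off the work surface, if the arm or the gripper's body presses on something with over 40 N, if the wrist force passes 120 N, or if a joint passes its speed limit or range.

## Robot

A 6-joint arm with a two-finger parallel gripper is mounted at the origin on the work surface. World frame = base frame: x ahead of the robot, y to its left, z up, the work surface at z = 0. Lengths are in m, angles in rad, forces in N, time in s.
With the tool pointing down it reaches from about 0.35 to 0.85 m from the base axis. Payload 8.1 kg.
Tool frame: the origin (TCP) lies midway between the tips of the shut fingers; the grasp point (between the pads) lies 19 mm behind it; z points along the fingers, y is the direction in which the jaws open and shut (so a half turn about z gives the same grasp; the last joint's range is limited). The gripper opens to 93 mm and grips with 3 to 60 N. Pads are 15 mm wide; open, the fingers measure 128 mm over their backs; the gripper's body (75 mm by 188 mm) begins 65 mm behind the grasp point.
Start: joints at [1.187, 0.13, 1.488, -0, 1.523, -0.085], TCP at [0.177, 0.573, 0.219] pointing down, gripper open.
Joint ranges: [-2.96, 2.96], [-0.89, 2.26], [0.02, 2.5], [-1.34, 4.48], [0, 2.73], [-2.66, 2.66]. Speed limits (rad/s): [2.39, 2.39, 2.79, 3.14, 3.14, 3.14].

## Interface

Orientations are given as a unit quaternion [x, y, z, w].
In Python, from plant import readout, read_camera, get_calibration, finish_job gives the robot as it stands. The module is installed in compiled form; this text tells all that it offers.
- The arm moves only by the tool servo_tool, never from a script. Its argument "motion" is a list of rows, each a list of 3 entries, a list of its own where there are three numbers: the shift along the tool's x, y, z in m, then the turn about the tool's z in rad, then the opening, from -1 (shut) to 1 (fully open). In form: [[[tx, ty, tz], roll, jaw], ...]. A call has 1 to 10 rows; each row is the pose to reach, as a shift and turn from the pose measured when the call began, along the tool's axes at that moment; what a row does not reach only later rows make up. A row lasts 1/12 s, in which the tool goes at most 41.7 mm and 7.16 degrees, less where a joint would pass 70% of its speed; a pose out of reach is approached as far as the arm can. A call with a gripper value outside its range is refused whole. The fingers move at their own pace and stop on an object; the grip force is fixed at half the most. Time passes only in rows, so rows that repeat a pose let the fingers close. It gives the time, the measured TCP pose, the force and the opening at its end, in the units of the state.
- readout.observe(): the state, without advancing time (a new reading comes with each control period).
- read_camera(name): name is "side" or "top" or "wrist"; returns (picture, depth): 420x560x3 uint8, red, green, blue; 420x560 float32, m along the optical axis (not along the pixel's ray), 0 where there is no reading.
- get_calibration(name): a dict with "fx", "fy", "cx", "cy" (pixels), "extrinsics" (4x4, takes a point from camera to world coordinates). Camera axes: x right, y up, looking along -z (the intrinsics and any distortion apply to the point x, -y, -z); pixel columns grow to the right and rows downward; lengths in m; the calibration is good to about 2 mm. A picture is of the moment at which its call begins: read the wrist's pose just before it. get_calibration takes no time and is no camera call; for the wrist camera it gives the pose at the moment of the call.
- finish_job(): hands the job in, once; it reports no verdict.
The state is a dict: "clock": time; "joint_pos": joint angles; "dq": joint speeds; "tau": joint torques, N m; "position": TCP position; "ee_rot": TCP orientation; "ft_force": force on the tool from outside, world axes, zero at the start; "torque": the same for the moment, N m; "finger_gap": opening from 0.0 (shut) to 1.0 (fully open).
Only numpy, scipy, OpenCV 4.12 (cv2) and the standard library are available. Lean on these libraries where they do the work, as an engineer would, in place of code of your own. Each camera call takes 0.05 s, during which the arm holds its last target.

## Working session

There is one attempt and no reset: what is moved stays moved. The work goes in short steps, Python scripts to look and compute and a tool call to move; the robot and the scene stay as the last step left them, time stands still between calls to the robot, and variables do not carry over. Pictures are saved under pics/ and viewed, and the job is handed in when it is done.

Besides the shell and the picture viewer there is one more tool, called as a command line: name --argument value ..., lists and objects as JSON in quotes. servo_tool: Moves the arm, as the interface text tells. Its arguments: {"type":"object","properties":{"motion":{"type":"array"}},"required":["motion"]}

```bash
mkdir -p pics; python3 - <<'E'
from plant import *
import cv2,numpy as np,pickle
s=readout.observe()
print({k:np.round(v,3).tolist() for k,v in s.items()})
d={}
for n in("top","side","wrist"):
    c=get_calibration(n);p,z=read_camera(n);d[n]=(c,p,z)
    cv2.imwrite(f"pics/{n}0.png",p[:,:,::-1]);print(n,c)
pickle.dump(d,open("d0.pkl","wb"))
E
```

```text
{'clock': 0.0, 'joint_pos': [1.187, 0.131, 1.489, 0.0, 1.523, -0.085], 'dq': [-0.0, 0.001, 0.0, 0.001, 0.0, -0.001], 'tau': [0.001, -55.983, -49.177, 0.077, 0.035, -0.0], 'position': [0.176, 0.573, 0.218], 'ee_rot': [0.149, 0.989, -0.001, -0.0], 'ft_force': [0.035, 0.124, 0.197], 'torque': [-0.009, -0.013, -0.007], 'finger_gap': 1.002}
top {'fx': 523.1134248374758, 'fy': 523.1134248374758, 'cx': 289.4655654699222, 'cy': 199.71486144518056, 'extrinsics': array([[-0.00666028,  0.98806649, -0.15388389,  0.34128914],
       [-0.99980348, -0.00945323, -0.01742518,  0.09402629],
       [-0.01867194,  0.15373759,  0.98793528,  1.53780363],
       [ 0.        ,  0.        ,  0.        ,  1.        ]])}
side {'fx': 516.7950458965678, 'fy': 516.7950458965678, 'cx': 277.15040415797387, 'cy': 199.6741165717619, 'extrinsics': array([[ 0.90426255,  0.29913216, -0.30467883,  0.15908702],
       [-0.42649129,  0.59876778, -0.67792501, -0.80525611],
       [-0.0203573 ,  0.74296507,  0.66902054,  1.01154931],
       [ 0.        ,  0.        ,  0.        ,  1.        ]])}
wrist {'fx': 308.1616002508027, 'fy': 308.1616002508027, 'cx': 276.3402551424502, 'cy': 208.4022011745498, 'extrinsics': array([[ 0.29519342, -0.92218881, -0.24985724,  0.10637857],
       [ 0.9554368 ,  0.2846017 ,  0.0783734 ,  0.59433063],
       [-0.00116528, -0.26185811,  0.96510568,  0.38408351],
       [ 0.        ,  0.        ,  0.        ,  1.        ]])}
```

View pics/top0.png

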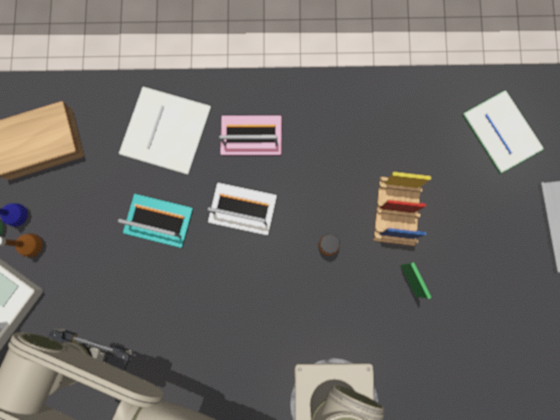

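View pics/side0.png

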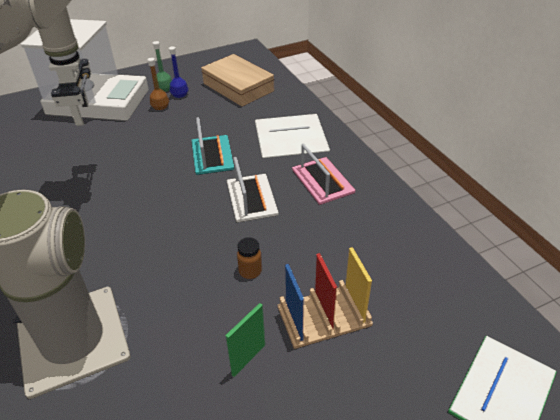

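View pics/wrist0.png

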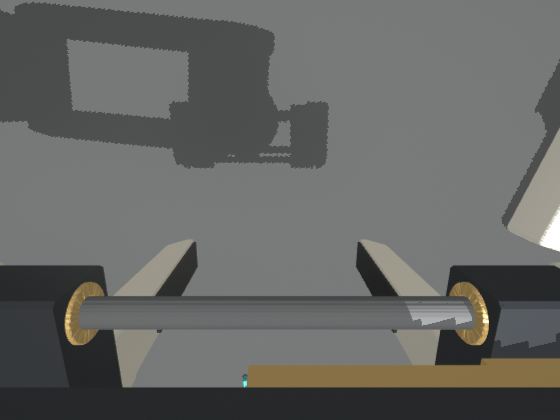

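Candidates in the top view:
- **Panels:** blue panel in the near slot of the stand (403,233), red (403,205), yellow (410,180), and a free green panel (416,281). The blue pens at (498,133) aren't panels.
- **Racks:** white (243,208), pink (251,135), turquoise (158,221).

I choose the blue panel at (403,233) and the white rack at (243,208). Next I'll check them in a close crop and measure with depth.

```bash
cat > h.py <<'E'
import numpy as np,cv2
def cloud(c,z):
    v,u=np.mgrid[0:z.shape[0],0:z.shape[1]]
    X=(u-c['cx'])/c['fx']*z;Y=-(v-c['cy'])/c['fy']*z
    P=np.stack([X,Y,-z],-1)
    E=c['extrinsics'];W=P@E[:3,:3].T+E[:3,3]
    W[z<=0]=np.nan
    return W
def proj(c,p):
    E=c['extrinsics'];q=(np.atleast_2d(p)-E[:3,3])@E[:3,:3]
    return np.stack([c['cx']+c['fx']*q[:,0]/-q[:,2],c['cy']-c['fy']*q[:,1]/-q[:,2]],-1)
def ray(c,uv,zw):
    E=c['extrinsics'];d=E[:3,:3]@np.array([(uv[0]-c['cx'])/c['fx'],-(uv[1]-c['cy'])/c['fy'],-1])
    return E[:3,3]+d*(zw-E[2,3])/d[2]
def rect(P):
    (cx,cy),(w,h),a=cv2.minAreaRect(P[:,:2].astype(np.float32)*1000)
    return np.round([cx,cy,w,h,a],1)
E
python3 - <<'E'
import pickle,cv2,numpy as np
from h import *
d=pickle.load(open('d0.pkl','rb'))
for n in('top','side'):
    c,p,z=d[n];W=cloud(c,z);hsv=cv2.cvtColor(p,cv2.COLOR_RGB2HSV)
    H,S,V=[hsv[...,i].astype(int) for i in range(3)]
    if n=='top':bx={'st':(365,440,165,250),'rk':(205,282,178,238)}
    else: bx={'st':(270,380,240,345),'rk':(220,285,155,225)}
    for k,(a,b,e,f) in bx.items():
        roi=np.zeros(z.shape,bool);roi[e:f,a:b]=1
        cols={'blue':(H>105)&(H<125)&(S>120),'red':((H<6)|(H>174))&(S>150),'yel':(H>20)&(H<32)&(S>170)} if k=='st' else {'white':(S<40)&(V>170),'bar':(W[...,2]>.08),'orange':(H>5)&(H<20)&(S>150)}
        for m,q in cols.items():
            P=W[roi&q];P=P[np.isfinite(P).all(1)]
            if len(P)<5: continue
            print(n,k,m,len(P),'z',np.round(np.percentile(P[:,2],[1,50,99]),3),'med',np.round(np.median(P,0),3),rect(P))
            if k=='st':
                T=P[P[:,2]>.15];
                if len(T)>4:print('   top edge',len(T),rect(T))
    a=bx['st'];b=bx['rk']
    im=[cv2.resize(p[y[2]-5:y[3]+5,y[0]-5:y[1]+5],(400,400),interpolation=3) for y in(a,b)]
    cv2.imwrite(f'pics/crop_{n}.png',np.hstack(im)[:,:,::-1])
E
```

```text
top st blue 88 z [0.123 0.159 0.168] med [ 0.467 -0.197  0.159] [ 469.  -188.    94.     7.3   83.9]
   top edge 68 [ 469.  -188.    94.     7.3   83.9]
top st red 298 z [0.045 0.126 0.166] med [ 0.543 -0.19   0.126] [ 543.8 -190.9   99.9    7.9   83.7]
   top edge 95 [ 544.4 -191.7   98.4    7.2   83.1]
top st yel 47 z [0.053 0.11  0.148] med [ 0.616 -0.202  0.11 ] [ 615.4 -207.    84.4    3.    81.8]
top rk white 1583 z [0.    0.012 0.102] med [0.535 0.261 0.012] [555.4 262.8 183.  121.4  76.9]
top rk bar 214 z [0.089 0.098 0.106] med [0.526 0.266 0.098] [526.  267.2 163.5  10.5  77.6]
top rk orange 39 z [0.005 0.013 0.025] med [0.583 0.273 0.013] [578.3 256.3 134.3   3.9  78.2]
side st blue 660 z [0.028 0.112 0.164] med [ 0.466 -0.198  0.112] [ 487.9 -125.4  238.1   20.6   73.5]
   top edge 176 [ 468.8 -190.4  100.9    7.7   82.6]
side st red 847 z [0.032 0.11  0.164] med [ 0.541 -0.2    0.11 ] [ 544.2 -193.8  102.7    9.6   81.8]
   top edge 177 [ 544.3 -193.1  101.1    9.6   81.8]
side st yel 116 z [0.037 0.091 0.154] med [ 0.615 -0.209  0.091] [ 614.6 -212.2   97.9    6.6   84.4]
   top edge 11 [ 613.  -216.4   88.3    4.    84.9]
side rk white 992 z [-0.001  0.012  0.101] med [0.542 0.254 0.012] [599.2 302.5 292.8 187.3  76.3]
side rk bar 150 z [0.082 0.098 0.102] med [0.523 0.253 0.098] [525.9 263.3 163.3  10.1  77.2]
side rk orange 77 z [0.01  0.018 0.026] med [0.573 0.275 0.018] [567.9 334.8  53.3 303.8   7.9]
```

View pics/crop_top.png

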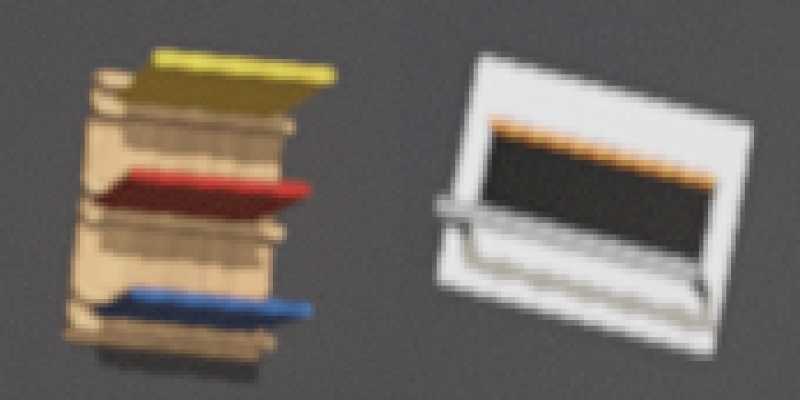

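View pics/crop_side.png

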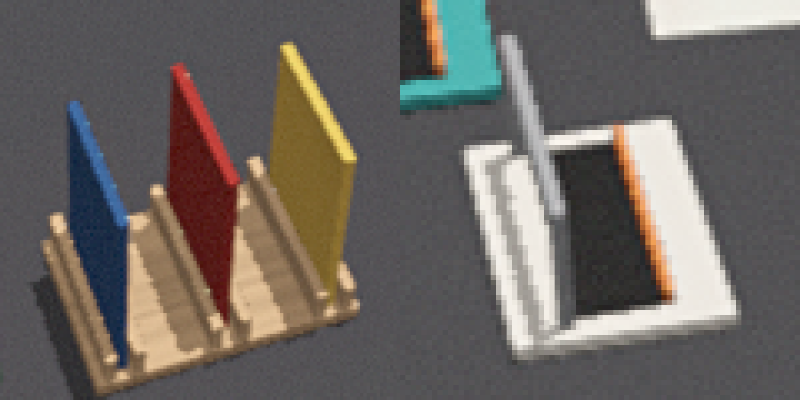

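```bash
cat > plan.py <<'E'
import sys,numpy as np
from scipy.spatial.transform import Rotation as R
from plant import readout
s=readout.observe();M=R.from_quat(s['ee_rot']).as_matrix();p=np.array(s['position'])
print('t',s['clock'],'pos',np.round(p,4),'yaw_y',round(np.degrees(np.arctan2(M[1,1],M[0,1])),2),'tilt z',np.round(M[:,2],4),'F',np.round(s['ft_force'],2),'gap',round(s['finger_gap'],3),'q',np.round(s['joint_pos'],2))
if len(sys.argv)>4:
    t=np.array(list(map(float,sys.argv[1:4])));y=float(sys.argv[4])
    dy=(np.degrees(np.arctan2(M[1,1],M[0,1]))-y+180)%360-180
    print('shift',np.round(M.T@(t-p),4),'roll',round(np.radians(dy),4))
E
python3 plan.py .469 -.19 .30 -6.7
```

```text
t 0.15 pos [0.1764 0.573  0.2179] yaw_y 72.88 tilt z [-5.0e-04 -1.3e-03 -1.0e+00] F [-0.47 -0.94 -0.23] gap 0.998 q [ 1.19  0.13  1.49 -0.    1.52 -0.09]
shift [-0.5042 -0.6432 -0.0813] roll 1.3889
```

servo_tool --motion '[[[-0.02, -0.026, -0.02], 0.1, 1], [[-0.504, -0.643, -0.081], 1.389, 1], [[-0.504, -0.643, -0.081], 1.389, 1], [[-0.504, -0.643, -0.081], 1.389, 1], [[-0.504, -0.643, -0.081], 1.389, 1], [[-0.504, -0.643, -0.081], 1.389, 1], [[-0.504, -0.643, -0.081], 1.389, 1], [[-0.504, -0.643, -0.081], 1.389, 1], [[-0.504, -0.643, -0.081], 1.389, 1], [[-0.504, -0.643, -0.081], 1.389, 1]]'

```text
clock: 0.98
position: [0.3218, 0.1915, 0.2674]
ee_rot: [0.692, 0.722, -0.0, 0.0]
ft_force: [1.3, -0.3, -0.5]
finger_gap: 1.0
```

```bash
python3 plan.py .469 -.19 .30 -6.7
```

```text
t 0.9833 pos [0.3218 0.1915 0.2674] yaw_y 2.37 tilt z [-0.     -0.0012 -1.    ] F [ 1.35 -0.32 -0.5 ] gap 1.0 q [ 0.4  -0.53  1.97 -0.    1.7   0.36]
shift [-0.3873  0.1312 -0.0322] roll 0.1584
```

servo_tool --motion '[[[-0.387, 0.131, -0.032], 0.158, 1], [[-0.387, 0.131, -0.032], 0.158, 1], [[-0.387, 0.131, -0.032], 0.158, 1], [[-0.387, 0.131, -0.032], 0.158, 1], [[-0.387, 0.131, -0.032], 0.158, 0.5], [[-0.387, 0.131, -0.032], 0.158, 0.5], [[-0.387, 0.131, -0.032], 0.158, 0.5], [[-0.387, 0.131, -0.032], 0.158, 0.5], [[-0.387, 0.131, -0.032], 0.158, 0.5], [[-0.387, 0.131, -0.032], 0.158, 0.5]]'

```text
clock: 1.82
position: [0.4689, -0.1924, 0.2996]
ee_rot: [0.747, 0.664, -0.001, 0.0]
ft_force: [0.0, 1.5, 0.5]
finger_gap: 0.755
```

servo_tool --motion '[[[-0.012, 0.004, 0], 0, 0.5], [[-0.012, 0.004, 0], 0, 0.5]]'

```text
clock: 1.98
position: [0.4713, -0.2077, 0.2986]
ee_rot: [0.749, 0.663, -0.001, -0.0]
ft_force: [0.4, 0.6, 0.1]
finger_gap: 0.748
```

```bash
python3 plan.py .469 -.19 .30 -6.7; python3 - <<'E'
from plant import *
import pickle,cv2
c=get_calibration('wrist');p,z=read_camera('wrist')
pickle.dump((c,p,z),open('w1.pkl','wb'));cv2.imwrite('pics/w1.png',p[:,:,::-1])
E
```

```text
t 1.9833 pos [ 0.4713 -0.2077  0.2986] yaw_y -6.94 tilt z [-0.002  -0.0011 -1.    ] F [0.38 0.55 0.12] gap 0.748 q [-0.51 -0.12  1.59 -0.    1.67 -0.39]
shift [ 0.0173 -0.0044 -0.0014] roll -0.0042
```

View pics/w1.png

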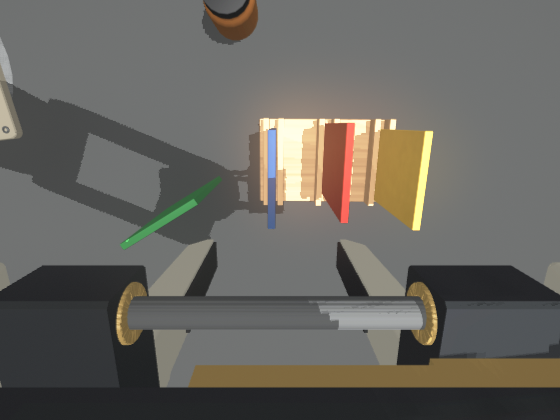

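```bash
python3 - <<'E'
import pickle
from h import *
c,p,z=pickle.load(open('w1.pkl','rb'));W=cloud(c,z);hsv=cv2.cvtColor(p,cv2.COLOR_RGB2HSV)
H,S,V=[hsv[...,i].astype(int) for i in range(3)]
roi=np.zeros(z.shape,bool);roi[100:240,100:440]=1
for m,q in {'blue':(H>105)&(H<125)&(S>120),'red':((H<6)|(H>174))&(S>150),'yel':(H>20)&(H<32)&(S>170),'green':(H>45)&(H<80)&(S>120)}.items():
    P=W[roi&q];P=P[np.isfinite(P).all(1)]
    for lo in(.15,):
        T=P[P[:,2]>np.percentile(P[:,2],98)-.006];print(m,len(T),np.round(np.percentile(P[:,2],[1,98]),4),rect(T))
    if m=='blue':
        for a in np.arange(.04,.17,.02):
            B=P[abs(P[:,2]-a)<.01]
            if len(B)>3:print(' z',round(a,2),len(B),np.round(B.mean(0),4))
a=cv2.resize(p[105:245,215:355],(560,560),interpolation=3);cv2.imwrite('pics/w1c.png',a[:,:,::-1])
E
```

```text
Traceback (most recent call last):
IndexError: index -1 is out of bounds for axis 0 with size 0
```

```bash
python3 - <<'E'
import pickle
from h import *
c,p,z=pickle.load(open('w1.pkl','rb'))
print((z>0).mean(), z[z>0].min() if (z>0).any() else 0, z[200,250:300:8],z[60,250:300:8],np.round(c['extrinsics'],3).tolist())
a=cv2.resize(p[105:245,215:355],(560,560),interpolation=3);cv2.imwrite('pics/w1c.png',a[:,:,::-1])
E
```

```text
0.9959013605442177 0.051387627 [0.47773132 0.47924843 0.43759814 0.31048432 0.43999228 0.46599892
 0.46518052] [0.42750043 0.42497742 0.4247558  0.42577595 0.42496917 0.42583895
 0.42607346] [[0.993, 0.117, 0.033, 0.48], [-0.122, 0.958, 0.261, -0.136], [-0.002, -0.263, 0.965, 0.465], [0.0, 0.0, 0.0, 1.0]]
```

View pics/w1c.png

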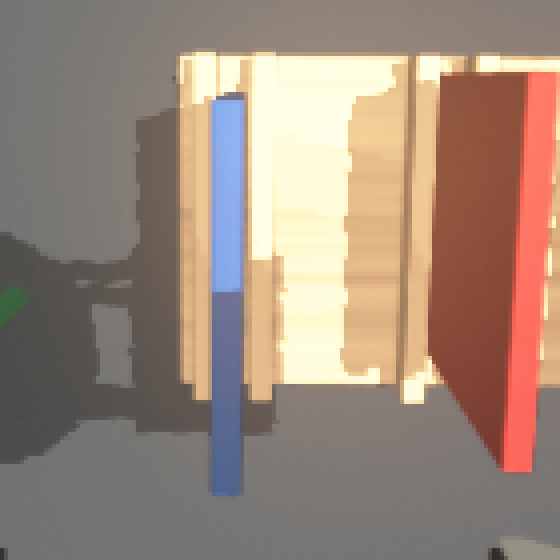

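```bash
python3 - <<'E'
import pickle
from h import *
c,p,z=pickle.load(open('w1.pkl','rb'))
A=np.array([ray(c,((212+244)/8+215,98/4+105),.162),ray(c,((211+243)/8+215,495/4+105),.162)])
m=A.mean(0);d=A[0]-A[1];print(A,m,np.linalg.norm(d),np.degrees(np.arctan2(d[1],d[0])))
W=cloud(c,z)
for uv in[(272,140),(272,180),(271,220),(220,181),(200,195)]:print(uv,p[uv[1],uv[0]],W[uv[1],uv[0]].round(4))
# red edge
r=[ray(c,(u/4+215,v/4+105),.162) for u,v in[(543,72),(517,470)]];print(r,np.mean(r,0))
E
```

```text
[[ 0.47441881 -0.1397381   0.162     ]
 [ 0.46165441 -0.23865938  0.162     ]] [ 0.46803661 -0.18919874  0.162     ] 0.09974140854216496 82.64741085180854
(272, 140) [143 178 240] [ 0.4732 -0.1494  0.1616]
(272, 180) [110 115 149] [ 0.4684 -0.1877  0.1636]
(271, 220) [ 82 102 143] [ 0.4621 -0.2291  0.162 ]
(220, 181) [64 93 64] [ 0.3868 -0.2052  0.0168]
(200, 195) [53 97 59] [ 0.3846 -0.2011  0.1269]
[array([ 0.54917266, -0.14289686,  0.162     ]), array([ 0.53670978, -0.2409722 ,  0.162     ])] [ 0.54294122 -0.19193453  0.162     ]
```

```bash
python3 plan.py .468 -.1892 .128 -7.35
```

```text
t 2.0333 pos [ 0.4711 -0.2058  0.2987] yaw_y -6.88 tilt z [-1.9e-03 -2.0e-04 -1.0e+00] F [-0.13  0.54  0.9 ] gap 0.751 q [-0.51 -0.12  1.6  -0.    1.67 -0.39]
shift [ 0.0161 -0.0047  0.1707] roll 0.0082
```

servo_tool --motion '[[[0.016, -0.005, 0.0], 0.008, 0.2], [[0.016, -0.005, 0.03], 0.008, 0.2], [[0.016, -0.005, 0.06], 0.008, 0.2], [[0.016, -0.005, 0.09], 0.008, 0.2], [[0.016, -0.005, 0.12], 0.008, 0.2], [[0.016, -0.005, 0.145], 0.008, 0.2], [[0.016, -0.005, 0.16], 0.008, 0.2], [[0.016, -0.005, 0.17], 0.008, 0.2], [[0.016, -0.005, 0.171], 0.008, 0.2], [[0.016, -0.005, 0.171], 0.008, 0.2]]'

```text
clock: 2.87
position: [0.4676, -0.1883, 0.128]
ee_rot: [0.751, 0.661, -0.001, -0.001]
ft_force: [0.6, -0.2, 0.2]
finger_gap: 0.6
```

```bash
python3 plan.py .468 -.1892 .128 -7.35; python3 - <<'E'
from plant import *
import pickle,cv2
c=get_calibration('wrist');p,z=read_camera('wrist')
pickle.dump((c,p,z),open('w2.pkl','wb'));cv2.imwrite('pics/w2.png',p[:,:,::-1])
E
```

```text
t 2.8667 pos [ 0.4676 -0.1883  0.128 ] yaw_y -7.28 tilt z [-2.2e-03  2.0e-04 -1.0e+00] F [ 0.59 -0.16  0.19] gap 0.6 q [-0.48 -0.07  1.86 -0.    1.35 -0.36]
shift [-0.0008  0.0005 -0.    ] roll 0.0012
```

View pics/w2.png

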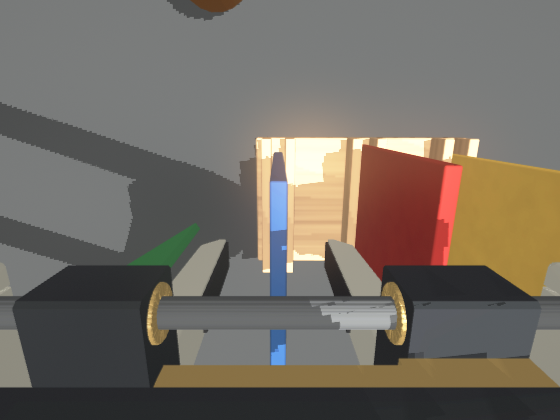

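The blue panel (column 279) is centred between the fingers (tips at columns 229 and 327), and red and yellow are clear. Closing the jaws now.

servo_tool --motion '[[[0, 0, 0], 0, -0.4], [[0, 0, 0], 0, -0.5], [[0, 0, 0], 0, -0.6], [[0, 0, 0], 0, -0.7], [[0, 0, 0], 0, -0.8], [[0, 0, 0], 0, -1], [[0, 0, 0], 0, -1], [[0, 0, 0], 0, -1], [[0, 0, 0], 0, -1], [[0, 0, 0], 0, -1]]'

```text
clock: 3.75
position: [0.4683, -0.1889, 0.1289]
ee_rot: [0.751, 0.661, -0.0, 0.0]
ft_force: [0.5, -0.2, -1.4]
finger_gap: 0.083
```

```bash
python3 plan.py .468 -.1892 .128 -7.35
```

```text
t 3.75 pos [ 0.4683 -0.1889  0.1289] yaw_y -7.3 tilt z [-7.e-04 -7.e-04 -1.e+00] F [ 0.47 -0.19 -1.39] gap 0.083 q [-0.48 -0.07  1.86 -0.    1.35 -0.36]
shift [-0.0003 -0.0002  0.0009] roll 0.0009
```

servo_tool --motion '[[[0, 0, -0.005], 0, -1], [[0, 0, -0.012], 0, -1], [[0, 0, -0.022], 0, -1], [[0, 0, -0.035], 0, -1], [[0, 0, -0.05], 0, -1], [[0, 0, -0.07], 0, -1], [[0, 0, -0.09], 0, -1], [[0, 0, -0.11], 0, -1], [[0, 0, -0.125], 0, -1], [[0, 0, -0.13], 0, -1]]'

```text
clock: 4.58
position: [0.4697, -0.1895, 0.2635]
ee_rot: [0.751, 0.661, 0.001, 0.003]
ft_force: [0.0, -1.4, -2.7]
finger_gap: 0.087
```

```bash
python3 plan.py .40 .20 .30 -12.6;python3 - <<'E'
from plant import *
import pickle,cv2,numpy as np
ims=[]
for n in('wrist','side'):
    c=get_calibration(n);p,z=read_camera(n);ims.append(p)
    pickle.dump((c,p,z),open(n+'3.pkl','wb'))
cv2.imwrite('pics/l3.png',cv2.resize(np.hstack(ims),(800,300))[:,:,::-1])
E
```

```text
t 4.5833 pos [ 0.4697 -0.1895  0.2635] yaw_y -7.3 tilt z [ 0.0045 -0.0034 -1.    ] F [ 0.02 -1.43 -2.66] gap 0.087 q [-0.48 -0.15  1.68 -0.    1.6  -0.36]
shift [ 0.3774 -0.1184 -0.0381] roll 0.0925
```

View pics/l3.png

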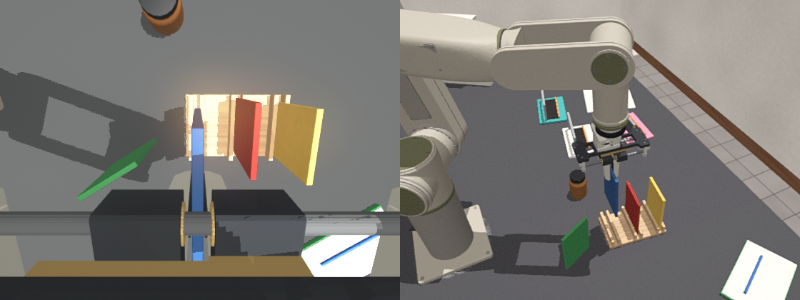

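```bash
python3 plan.py .53 .16 .30 -12.6
```

```text
t 4.6833 pos [ 0.4692 -0.1893  0.261 ] yaw_y -7.3 tilt z [ 0.0024 -0.0023 -1.    ] F [-0.46 -0.65 -4.81] gap 0.085 q [-0.48 -0.14  1.68 -0.    1.6  -0.36]
shift [ 0.3541  0.0161 -0.0397] roll 0.0925
```

servo_tool --motion '[[[0.015, 0.0, -0.02], 0.0, -1], [[0.045, 0.002, -0.04], 0.02, -1], [[0.08, 0.004, -0.04], 0.03, -1], [[0.118, 0.006, -0.04], 0.05, -1], [[0.156, 0.008, -0.04], 0.06, -1], [[0.194, 0.01, -0.04], 0.07, -1], [[0.232, 0.012, -0.04], 0.08, -1], [[0.27, 0.014, -0.04], 0.092, -1], [[0.305, 0.016, -0.04], 0.092, -1], [[0.335, 0.016, -0.04], 0.092, -1]]'

```text
clock: 5.52
position: [0.5269, 0.1435, 0.2988]
ee_rot: [0.78, 0.626, -0.001, 0.001]
ft_force: [1.0, -0.8, -3.2]
finger_gap: 0.085
```

servo_tool --motion '[[[0.006, 0.0, 0], 0.0, -1], [[0.008, 0.0, 0], 0.0, -1], [[0.008, 0.0, 0], 0.0, -1]]'

```text
clock: 5.77
position: [0.5281, 0.1514, 0.2973]
ee_rot: [0.78, 0.626, -0.002, 0.001]
ft_force: [-0.2, -0.1, -2.5]
finger_gap: 0.084
```

```bash
python3 plan.py;python3 - <<'E'
from plant import *
import pickle,cv2,numpy as np
c=get_calibration('wrist');p,z=read_camera('wrist')
pickle.dump((c,p,z),open('w4.pkl','wb'));cv2.imwrite('pics/w4.png',p[:,:,::-1])
E
python3 plan.py
```

```text
t 5.7667 pos [0.5281 0.1514 0.2973] yaw_y -12.45 tilt z [-0.0021 -0.0032 -1.    ] F [-0.17 -0.06 -2.5 ] gap 0.084 q [ 0.19 -0.02  1.51 -0.    1.66  0.4 ]
t 5.8167 pos [0.5283 0.1506 0.2978] yaw_y -12.52 tilt z [-0.0013 -0.0032 -1.    ] F [ 0.14 -0.42 -2.97] gap 0.085 q [ 0.19 -0.02  1.51 -0.    1.66  0.4 ]
```

View pics/w4.png

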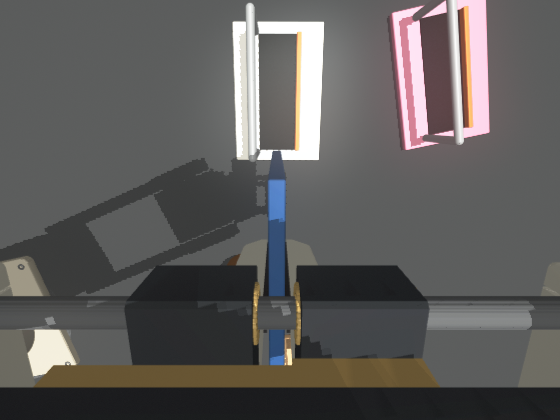

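Whole white rack is visible: base corners are near (233,22), (323,22), (320,160) and (236,160), with the bar along column 250 from row 5 to row 158. I'll enlarge it to read the corners.

```bash
python3 - <<'E'
import pickle
from h import *
c,p,z=pickle.load(open('w4.pkl','rb'))
a=cv2.resize(p[0:180,200:350],(750,900),interpolation=3)
cv2.imwrite('pics/w4a.png',a[:450,:,::-1]);cv2.imwrite('pics/w4b.png',a[450:,:,::-1])
E
```

```text
(no output)
```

View pics/w4a.png

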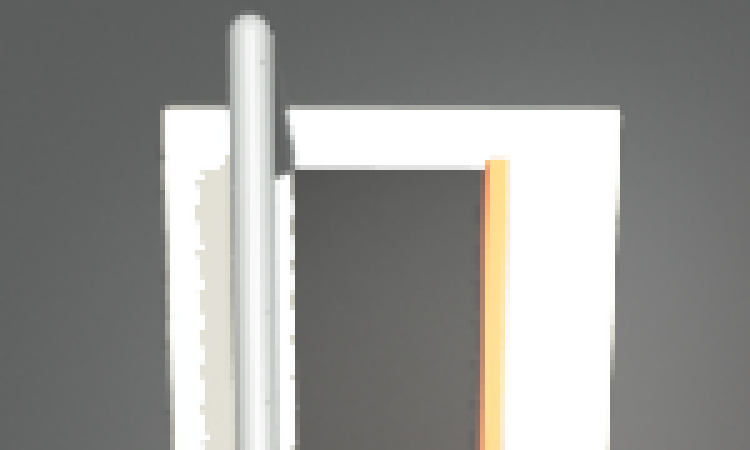

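View pics/w4b.png

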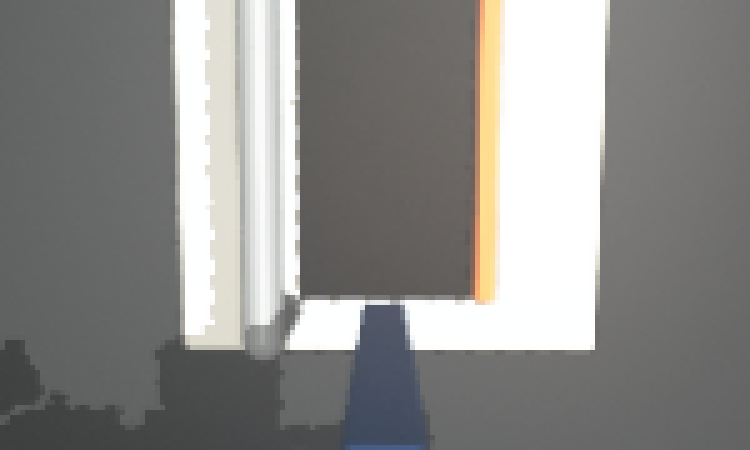

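```bash
cat > fit.py <<'E'
import pickle
from h import *
from scipy.optimize import least_squares
c,p,z=pickle.load(open('w4.pkl','rb'))
f=lambda u,v:(u/5+200-.4,v/5-.4)
obs=[((-60,90,12),f(164,106)),((60,90,12),f(620,106)),((60,-90,12),f(596,799)),((-60,-90,12),f(183,798)),((24,0,24),None)]
obs=obs[:4]
bar=[f(251,40),f(263,775)]
def T(q,P):
    a=q[2];P=np.atleast_2d(P)/1000.
    return np.c_[q[0]+np.cos(a)*P[:,0]-np.sin(a)*P[:,1],q[1]+np.sin(a)*P[:,0]+np.cos(a)*P[:,1],P[:,2]]
def r(q):
    e=(proj(c,T(q,[o[0] for o in obs]))-[o[1] for o in obs]).ravel()
    L=proj(c,T(q,[(-30,75,95),(-30,-75,95)]));d=L[1]-L[0];d/=np.linalg.norm(d)
    b=[np.cross(d,np.array(x)-L[0]) for x in bar]
    return np.r_[e,b]
s=least_squares(r,[.555,.263,-.22]);q=s.x
print(q[:2],np.degrees(q[2]),s.fun.round(2))
print('foot',T(q,(7,0,14)),'bar',T(q,(-30,0,95)))
np.save('rack.npy',q)
# held panel: compare expected top-edge corners & bottom
E
python3 -W ignore fit.py
```

```text
[0.55316998 0.26081879] -12.651239574964883 [-0.52 -0.41  0.48 -0.16 -0.12  0.39  0.07  0.36 -0.06  0.15]
foot [[0.56000003 0.25928568 0.014     ]] bar [[0.52389835 0.26738926 0.095     ]]
```

```bash
python3 -W ignore - <<'E'
import pickle
from h import *
from scipy.spatial.transform import Rotation as R
c,p,z=pickle.load(open('w4.pkl','rb'))
t=np.array([.5282,.151,.2976]);a=np.radians(-12.5)
ty=np.array([np.cos(a),np.sin(a)]);tx=np.array([-np.sin(a),np.cos(a)])
for (u,v),zz in(((386/5+199.6,895/5),.3316),((383.5/5+199.6,753/5),.1816)):
    w=ray(c,(u,v),zz);d=w[:2]-t[:2];print(w,'along tx',d@tx,'ty',d@ty)
E
python3 plan.py .5605 .2595 .18 -12.6
```

```text
[0.53828325 0.19997259 0.3316    ] along tx 0.0499941551520397 ty -0.0007553692238229123
[0.53783874 0.19976228 0.1816    ] along tx 0.04969262931622373 ty -0.001143825551511045
t 5.8167 pos [0.5283 0.1506 0.2978] yaw_y -12.52 tilt z [-0.0013 -0.0032 -1.    ] F [ 0.14 -0.42 -2.97] gap 0.085 q [ 0.19 -0.02  1.51 -0.    1.66  0.4 ]
shift [0.1137 0.0079 0.1174] roll 0.0014
```

```bash
python3 plan.py .5612 .259 .145 -12.65
```

```text
t 5.8167 pos [0.5283 0.1506 0.2978] yaw_y -12.52 tilt z [-0.0013 -0.0032 -1.    ] F [ 0.14 -0.42 -2.97] gap 0.085 q [ 0.19 -0.02  1.51 -0.    1.66  0.4 ]
shift [0.1135 0.0087 0.1524] roll 0.0023
```

servo_tool --motion '[[[0.02, 0.002, 0], 0.002, -1], [[0.05, 0.005, 0], 0.002, -1], [[0.08, 0.008, 0], 0.002, -1], [[0.105, 0.0087, 0.0], 0.002, -1], [[0.1135, 0.0087, 0.01], 0.002, -1], [[0.1135, 0.0087, 0.03], 0.002, -1], [[0.1135, 0.0087, 0.055], 0.002, -1], [[0.1135, 0.0087, 0.075], 0.002, -1], [[0.1135, 0.0087, 0.087], 0.002, -1], [[0.1135, 0.0087, 0.09], 0.002, -1]]'

```text
clock: 6.65
position: [0.5598, 0.2569, 0.2038]
ee_rot: [0.781, 0.624, -0.004, 0.0]
ft_force: [0.3, -0.5, -3.9]
finger_gap: 0.086
```

```bash
python3 plan.py .5612 .259 .135 -12.65
```

```text
t 6.65 pos [0.5598 0.2569 0.2038] yaw_y -12.73 tilt z [-0.0064 -0.0056 -1.    ] F [ 0.25 -0.45 -3.92] gap 0.086 q [ 0.35  0.19  1.45 -0.    1.51  0.57]
shift [0.0028 0.0012 0.0687] roll -0.0014
```

servo_tool --motion '[[[0.003, 0.001, 0.01], 0, -1], [[0.003, 0.001, 0.025], 0, -1], [[0.003, 0.001, 0.04], 0, -1], [[0.003, 0.001, 0.052], 0, -1], [[0.003, 0.001, 0.06], 0, -1], [[0.003, 0.001, 0.064], 0, -1], [[0.003, 0.001, 0.065], 0, -1], [[0.003, 0.001, 0.065], 0, -1], [[0.003, 0.001, 0.065], 0, -1]]'

```text
clock: 7.4
position: [0.5617, 0.2595, 0.1398]
ee_rot: [0.781, 0.624, -0.003, 0.0]
ft_force: [0.4, -0.0, -2.8]
finger_gap: 0.084
```

```bash
python3 plan.py .5612 .259 .135 -12.65;  python3 - <<'E'
from plant import *
import pickle,cv2,numpy as np
c=get_calibration('wrist');p,z=read_camera('wrist')
pickle.dump((c,p,z),open('w5.pkl','wb'));cv2.imwrite('pics/w5.png',p[:,:,::-1])
E
python3 plan.py .5612 .259 .135 -12.65
```

```text
t 7.4 pos [0.5617 0.2595 0.1398] yaw_y -12.73 tilt z [-0.0049 -0.005  -1.    ] F [ 0.4  -0.02 -2.79] gap 0.084 q [ 0.35  0.23  1.52 -0.    1.4   0.57]
shift [-0.0006 -0.0003  0.0048] roll -0.0013
t 7.45 pos [0.5618 0.2595 0.1399] yaw_y -12.73 tilt z [-0.0046 -0.0049 -1.    ] F [ 0.91  0.43 -3.5 ] gap 0.084 q [ 0.35  0.23  1.52 -0.    1.4   0.57]
shift [-0.0006 -0.0004  0.0049] roll -0.0014
```

View pics/w5.png

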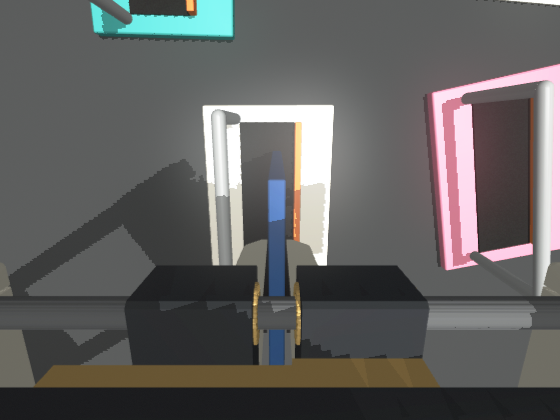

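servo_tool --motion '[[[-0.0005, -0.0003, 0.003], -0.001, -1], [[-0.0005, -0.0003, 0.005], -0.001, -1], [[-0.0005, -0.0003, 0.0065], -0.001, -1], [[-0.0005, -0.0003, 0.0075], -0.001, -1], [[-0.0005, -0.0003, 0.0082], -0.001, -1], [[-0.0005, -0.0003, 0.0086], -0.001, -1]]'

```text
clock: 7.95
position: [0.5612, 0.259, 0.1311]
ee_rot: [0.781, 0.625, -0.004, 0.0]
ft_force: [1.1, -0.4, -3.6]
finger_gap: 0.085
```

```bash
python3 plan.py .5612 .259 .130 -12.65
```

```text
t 7.95 pos [0.5612 0.259  0.1311] yaw_y -12.67 tilt z [-0.005  -0.0051 -1.    ] F [ 1.05 -0.39 -3.58] gap 0.085 q [ 0.35  0.24  1.53 -0.    1.38  0.57]
shift [-0.      0.      0.0011] roll -0.0003
```

servo_tool --motion '[[[0, 0, 0.0006], 0, -1], [[0, 0, 0.001], 0, -1], [[0, 0, 0.0013], 0, -1]]'

```text
clock: 8.2
position: [0.5615, 0.259, 0.131]
ee_rot: [0.781, 0.625, -0.003, 0.001]
ft_force: [-3.3, -3.8, 8.0]
finger_gap: 0.079
```

```bash
python3 plan.py .5612 .259 .130 -12.65
```

```text
t 8.2 pos [0.5615 0.259  0.131 ] yaw_y -12.67 tilt z [-0.004  -0.0049 -1.    ] F [-3.28 -3.8   7.95] gap 0.079 q [ 0.35  0.24  1.53 -0.    1.38  0.57]
shift [-0.0001 -0.0003  0.001 ] roll -0.0004
```

servo_tool --motion '[[[0, 0, -0.001], 0, -0.66], [[0, 0, -0.001], 0, -0.66], [[0, 0, -0.001], 0, -0.66], [[0, 0, -0.001], 0, -0.66], [[0, -0.001, -0.001], 0, -0.66], [[0, -0.002, -0.001], 0, -0.66], [[0, -0.003, -0.001], 0, -0.66]]'

```text
clock: 8.78
position: [0.5584, 0.2597, 0.1318]
ee_rot: [0.781, 0.625, -0.003, 0.001]
ft_force: [-0.1, 0.7, 0.3]
finger_gap: 0.166
```

```bash
python3 plan.py .5612 .259 .131 -12.65;  python3 - <<'E'
from plant import *
import pickle,cv2,numpy as np
c=get_calibration('wrist');p,z=read_camera('wrist')
pickle.dump((c,p,z),open('w6.pkl','wb'));cv2.imwrite('pics/w6.png',p[:,:,::-1])
E
```

```text
t 8.7833 pos [0.5584 0.2597 0.1318] yaw_y -12.67 tilt z [-0.0043 -0.005  -1.    ] F [-0.1   0.73  0.27] gap 0.166 q [ 0.35  0.23  1.53 -0.    1.38  0.58]
shift [-0.0001  0.0028  0.0008] roll -0.0004
```

View pics/w6.png

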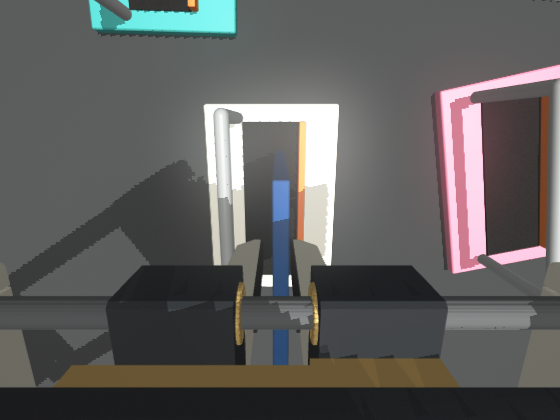

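The panel stands free and upright between the slightly open fingers. Leaning it slowly now.

servo_tool --motion '[[[0, -0.0015, 0], 0, -0.66], [[0, -0.0035, 0], 0, -0.66], [[0, -0.0055, 0], 0, -0.66], [[0, -0.0075, 0], 0, -0.66], [[0, -0.0095, 0], 0, -0.66], [[0, -0.0115, 0], 0, -0.66], [[0, -0.0135, 0], 0, -0.66], [[0, -0.0155, 0], 0, -0.65], [[0, -0.0175, 0], 0, -0.64], [[0, -0.0185, 0], 0, -0.64]]'

```text
clock: 9.67
position: [0.5399, 0.2639, 0.1318]
ee_rot: [0.781, 0.625, -0.003, 0.001]
ft_force: [0.3, 0.5, -0.2]
finger_gap: 0.18
```

```bash
python3 plan.py .5612 .259 .131 -12.65;  python3 - <<'E'
from plant import *
import pickle,cv2,numpy as np
ims=[]
for n in('wrist','side'):
    c=get_calibration(n);p,z=read_camera(n)
    pickle.dump((c,p,z),open(n+'7.pkl','wb'));ims.append(p if n=='wrist' else cv2.resize(p[100:240,180:367],(560,420)))
cv2.imwrite('pics/7.png',cv2.resize(np.hstack(ims),(800,300))[:,:,::-1])
E
```

```text
t 9.6667 pos [0.5399 0.2639 0.1318] yaw_y -12.66 tilt z [-0.0045 -0.005  -1.    ] F [ 0.3   0.54 -0.2 ] gap 0.18 q [ 0.37  0.19  1.58 -0.    1.38  0.59]
shift [-0.0001  0.0219  0.0008] roll -0.0001
```

View pics/7.png

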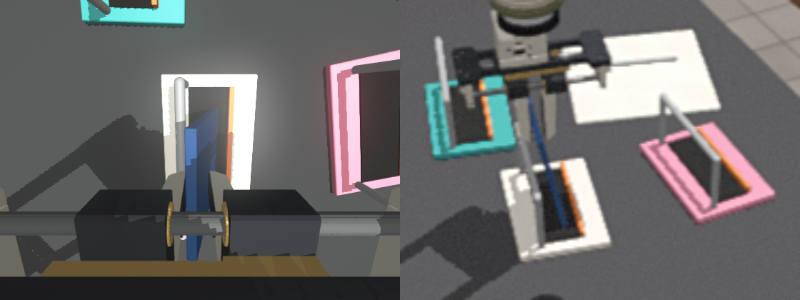

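servo_tool --motion '[[[0, -0.0015, 0], 0, -0.62], [[0, -0.0035, 0], 0, -0.62], [[0, -0.0055, 0], 0, -0.61], [[0, -0.0075, 0], 0, -0.6], [[0, -0.0095, 0], 0, -0.59], [[0, -0.0115, 0], 0, -0.58], [[0, -0.0135, 0], 0, -0.57], [[0, -0.0155, 0], 0, -0.56], [[0, -0.017, 0], 0, -0.55], [[0, -0.0185, 0], 0, -0.54]]'

```text
clock: 10.6
position: [0.5218, 0.268, 0.132]
ee_rot: [0.781, 0.625, -0.003, 0.001]
ft_force: [0.0, 0.2, 0.8]
finger_gap: 0.231
```

servo_tool --motion '[[[0, -0.001, 0], 0, -0.52], [[0, -0.002, 0], 0, -0.51], [[0, -0.003, 0], 0, -0.5], [[0, -0.004, 0], 0, -0.48], [[0, -0.005, 0], 0, -0.46], [[0, -0.005, 0], 0, -0.44]]'

```text
clock: 11.1
position: [0.5168, 0.2691, 0.132]
ee_rot: [0.781, 0.625, -0.003, 0.001]
ft_force: [-0.7, 0.4, -0.1]
finger_gap: 0.276
```

```bash
python3 plan.py .5612 .259 .131 -12.65;  python3 - <<'E'
from plant import *
import pickle,cv2,numpy as np
ims=[]
for n in('wrist','side'):
    c=get_calibration(n);p,z=read_camera(n)
    pickle.dump((c,p,z),open(n+'8.pkl','wb'));ims.append(p if n=='wrist' else cv2.resize(p[100:240,180:367],(560,420)))
cv2.imwrite('pics/8.png',cv2.resize(np.hstack(ims),(800,300))[:,:,::-1])
E
```

```text
t 11.1 pos [0.5168 0.2691 0.132 ] yaw_y -12.65 tilt z [-0.0044 -0.0049 -1.    ] F [-0.66  0.41 -0.13] gap 0.276 q [ 0.39  0.15  1.63 -0.    1.37  0.62]
shift [-0.0002  0.0455  0.0009] roll -0.0001
```

View pics/8.png

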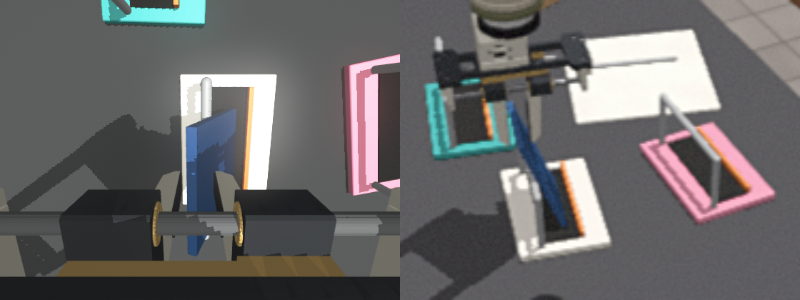

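servo_tool --motion '[[[0, -0.001, 0], 0, -0.35], [[0, -0.001, 0], 0, -0.25], [[0, -0.001, 0], 0, -0.1], [[0, -0.001, 0], 0, 0.0], [[0, -0.001, 0], 0, 0.1], [[0, -0.001, 0], 0, 0.1], [[0, -0.001, -0.005], 0, 0.1], [[0, -0.001, -0.015], 0, 0.1], [[0, -0.001, -0.035], 0, 0.1], [[0, -0.001, -0.065], 0, 0.1]]'

```text
clock: 12.03
position: [0.5146, 0.269, 0.1957]
ee_rot: [0.781, 0.625, -0.006, -0.0]
ft_force: [-0.0, -0.6, -0.3]
finger_gap: 0.548
```

servo_tool --motion '[[[0, 0, -0.04], 0, 0.1], [[-0.03, 0, -0.08], 0, 0.1], [[-0.06, 0, -0.1], 0, 0.1], [[-0.08, 0, -0.1], 0, 0.1], [[-0.1, 0, -0.1], 0, 0.1], [[-0.11, 0, -0.1], 0, 0.1], [[-0.11, 0, -0.1], 0, 0.1]]'

```text
clock: 12.62
position: [0.4914, 0.1609, 0.2977]
ee_rot: [0.781, 0.624, -0.005, 0.0]
ft_force: [0.1, 0.7, 0.4]
finger_gap: 0.555
```

```bash
python3 plan.py;  python3 - <<'E'
from plant import *
import pickle,cv2,numpy as np
ims=[]
for n in('wrist','side','top'):
    c=get_calibration(n);p,z=read_camera(n)
    pickle.dump((c,p,z),open(n+'9.pkl','wb'));cv2.imwrite(f'pics/{n}9.png',p[:,:,::-1])
E
```

```text
t 12.6167 pos [0.4914 0.1609 0.2977] yaw_y -12.77 tilt z [-0.0075 -0.0068 -0.9999] F [0.14 0.67 0.44] gap 0.555 q [ 0.22 -0.11  1.58 -0.01  1.67  0.44]
```

View pics/wrist9.png

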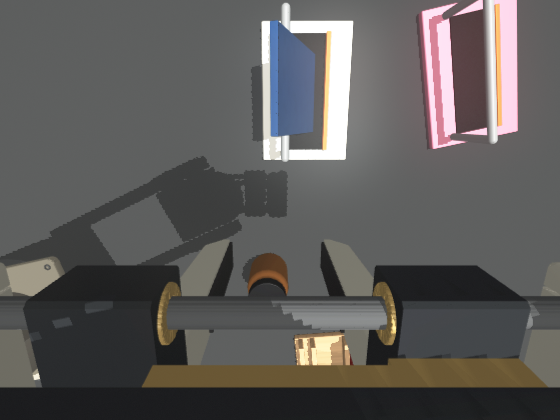

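View pics/side9.png

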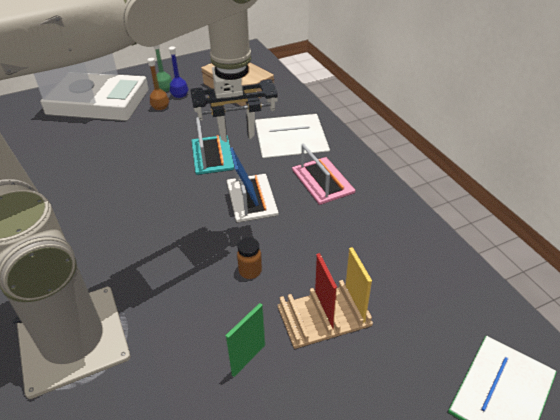

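View pics/top9.png

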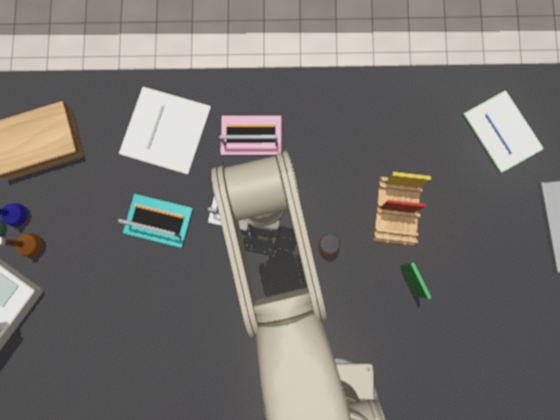

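The panel leans on the white rack's bar, at about (292,80) in the wrist view, and the jar, red and yellow are where they were. Checking the pose from the depth data.

```bash
python3 - <<'E'
import pickle
from h import *
c,p,z=pickle.load(open('wrist9.pkl','rb'));W=cloud(c,z);q=np.load('rack.npy')
P0=p.astype(int);m=(P0[...,2]>P0[...,0]*1.4)&(P0[...,2]>P0[...,1]*1.25)&(P0[...,2]>50)
roi=np.zeros(z.shape,bool);roi[15:145,262:325]=1;m&=roi
P=W[m];P=P[np.isfinite(P).all(1)]-[q[0],q[1],0];a=q[2];R=np.array([[np.cos(a),-np.sin(a),0],[np.sin(a),np.cos(a),0],[0,0,1]])
L=P@R*1000
for _ in range(6):
    A=np.c_[L[:,1:],np.ones(len(L))];s=np.linalg.lstsq(A,L[:,0],rcond=None)[0];r=L[:,0]-A@s;k=abs(r)<max(2,2*r.std());
    if _<5:L=L[k]
print(len(L),'lean',np.degrees(np.arctan(-s[1])),'yaw err',np.degrees(np.arctan(s[0])),'rms',r.std(),'front face x at z=14',s[1]*14+s[2])
print('y range',np.percentile(L[:,1],[.5,99.5]),'mid',np.percentile(L[:,1],[.5,99.5]).mean(),'z range',np.percentile(L[:,2],[1,99]))
a=cv2.resize(p[0:170,240:365],(588,800),interpolation=3);cv2.imwrite('pics/w9c.png',cv2.resize(a,(441,600))[:,:,::-1])
E
```

```text
3629 lean 19.33262446552018 yaw err 0.005817434097909613 rms 0.3867022092146577 front face x at z=14 12.162652030958654
y range [-49.40224542  47.74164646] mid -0.8302994818633103 z range [ 27.12449275 158.8561386 ]
```

View pics/w9c.png

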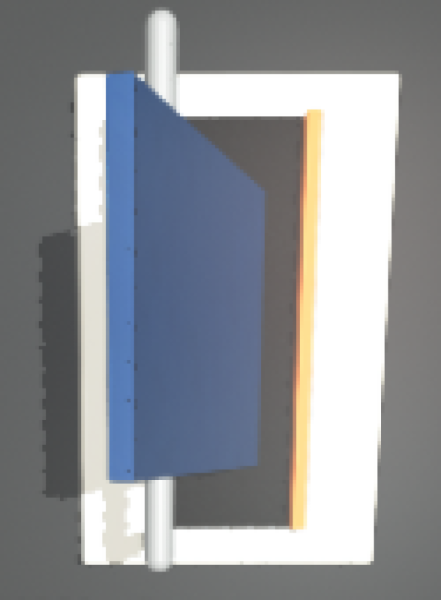

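```bash
python3 -c "
from plant import *
print(finish_job(),readout.observe()['clock'])"
```

```text
the job is handed in; nothing more can be done
the job is handed in; nothing more can be done
```

The blue panel is now on the white rack, leaning back against the steel bar, and the job is handed in. I gripped it by its upper part, lifted it out of the stand and set it upright on the rubber strip. I then leaned it slowly onto the bar between the partly open fingers and backed the arm away.

The last check, from the wrist camera's depth after release, showed:

| Check | Measured |
|---|---|
| Lean from upright | 19.3° |
| Squareness to the bar | within 0.1° |
| Offset along the bar from centre | about 1 mm |
| Foot position (rack x) | about +8 mm; the target is +7 mm |

- **Other objects:** in the side and top pictures the red and yellow panels, the jar and the green panel look unmoved.
- **Force and time:** the highest contact force I read was about 8 N, as the foot touched the strip. The clock was at about 12.8 s of the 42 s allowed when I handed in.
- **Disagreement:** the top camera put the rack about 2 mm away from where the wrist camera put it, which is within the calibration tolerance. I used the wrist camera.
- **Not checked:** I measured the final pose only once, so I have no second reading to confirm that the panel did not creep.

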